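# Clamp a re-sealed control module in the bonding press

## Robot

A 6-joint arm with a two-finger parallel gripper is mounted at the origin on the work surface. World frame = base frame: x ahead of the robot, y to its left, z up, the work surface at z = 0. Lengths are in m, angles in rad, forces in N, time in s.
With the tool pointing down it reaches from about 0.325 to 0.9 m from the base axis. Payload 3.5 kg.
Tool frame: the origin (TCP) lies at the very end of the fingers, on their centre line; the grasp point (between the pads) lies 19 mm behind it; z points along the fingers, y is the line along which they close (so a half turn about z gives the same grasp; the last joint's range is limited). The gripper opens to 85 mm and grips with 20 to 120 N. Pads are 22 mm wide; open, the fingers measure 114 mm over their backs; the gripper's body (76 mm by 85 mm) begins 54 mm behind the grasp point. The pads swing forward as they close: fully open they stand 13 mm farther back than shut.
Start: joints at [1.071, 0.276, -0.026, 1.268, 0, 1.467], TCP at [0.242, 0.576, 0.231] pointing down, gripper open.
Joint ranges: [-3.12, 3.12], [-0.85, 1.88], [-1.08, 1.24], [-1.95, 2.15], [-1.57, 1.53], [-3.14, 3.14]. Speed limits (rad/s): [2.57, 2.57, 3.14, 3.14, 3.14, 3.14].

## Interface

Orientations are given as a rotation vector (axis times angle).
In Python, from workcell import robot, cams gives the robot as it stands.
- The arm moves only by the shell command python3 -m handwheel 'ROWS' [FORCE]. ROWS is JSON, a list that holds one entry, the list of rows, each a list of 7 numbers: the shift along the tool's x, y, z in mm, then the turn, a rotation vector about the tool's x, y, z in rad, then the opening in per cent of the stroke, from 0 (shut) to 100 (fully open). A call has 1 to 5 rows; each row is the pose to reach, as a shift and turn from the pose commanded when the call began, along the tool's axes at that moment; what a row does not reach only later rows make up. A row lasts 1/8 s, in which the tool goes at most 62.5 mm and 10.7 degrees, less where a joint would pass 70% of its speed; a pose out of reach is approached as far as the arm can. A call with a gripper value outside its range is refused whole. The fingers move at their own pace and stop on an object; FORCE is the grip in N (left out, the last holds). Time passes only in rows, so rows that repeat a pose let the fingers close. It gives the time, the measured TCP pose, the force, the opening and the grip force at its end, in the units of the state.
- robot.read_state(): the state, without advancing time (a new reading comes with each control period).
- cams.get_image(name): name is "side" or "top" or "wrist"; returns a dict with "pixels" (384x512x3 uint8, blue, green, red), "mtx" (3x3 intrinsics, pixels), "dist" ([k1, k2, p1, p2, k3] as OpenCV has them; the pictures are not rectified), "R" (3x3) and "t" (3): a world point X has camera coordinates R X + t. Camera axes: x right, y down, z forward; pixel columns grow to the right and rows downward; lengths in m; the calibration is good to about 2 mm. A picture is of the moment at which its call begins. There is no depth.
- robot.sign_off(): hands the job in; it is judged then, once.
The state is a dict: "clock": time; "q": joint angles; "dq": joint speeds; "effort": joint torques, N m; "tool_pos": TCP position; "orientation": TCP orientation; "force": force on the tool from outside, world axes, zero at the start; "moment": the same for the moment, N m; "grip_width": opening from 0.0 (shut) to 1.0 (fully open); "gripper_force": force on a finger pad.
Only numpy, scipy, OpenCV 4.12 (cv2) and the standard library are available. Lean on these libraries where they do the work, as an engineer would, in place of code of your own. Each camera call takes 0.05 s, during which the arm holds its last target. There are 200 camera calls.

## Task

Push the loaded tray fully home into the bonding press, then wind the press down by pushing its star wheel round clockwise, spoke after spoke, until the foot clamps the control module hand-firm (about 75 N). Stop when the wheel has clearly stiffened, without overtightening, and leave the module clamped in its tray. Do not force the press (push no harder than 40 N) or disturb the other things on the bench.

Things in the scene. Friction and masses are not known exactly. Their poses are not given: they have to be found in the camera images.
- press: Green-grey cast bonding press, fixed. Origin: on the bench straight under the spindle axis; z up. Bed 170 mm (x) x 430 mm (y), y = -130 to +300 mm, guide rails at x = +-78 mm, tops at z = 37 mm. Tray enters from the +y end towards -y.
- press_head (a point): Top of the press's head on the spindle axis (bronze nut), 184 mm above the bench; boss 56 mm across. The head runs from here 118 mm towards -y to the column (75 x 42 mm), is 56 mm wide (x), its top at z = 174 mm; nothing of the frame stands higher. Only the star wheel is above.
- tray: Aluminium tray sliding on the bed along the press's y. Origin: middle of its upper face (30 mm above the bench), where the module stands; axes as the press's. Starts 140 mm out (y = +140 mm in the press frame); fully home on its rubber buffer is y = 0, module under the foot. Sliding friction 2.5 N, stays where left.
- push_plate (a point): Centre of the red upright push plate at the tray's +y end: 70 mm wide (x), 12 mm thick (y), 50 mm high (25 to 75 mm above the bench), 150 mm to +y of the tray's origin. Push on its outer (+y) face towards the press's -y.
- wheel (a joint): Star wheel angle, rad, grows clockwise seen from above; clockwise lowers wheel, spindle and foot by 30 mm a turn. Five spokes 72 degrees apart. Turned slowly it runs free at 0.60 N m (10 N at 60 mm from the axis); after the sprung foot lands, 0.0048 N m more per N of clamp force (75 N: 0.96 N m, 16 N at 60 mm). Stays where left up to 115 N of clamp force.
- wheel_hub (a point): Middle of the wheel's hub on the spindle axis, at the height of the spokes' centre lines: 220 mm above the bench at wheel angle 0, sinking 4.77 mm per rad. Hub 38 mm across, from 14 mm below to 22 mm above this point. Level polished steel spokes (slippery) 11 mm thick, ending in 19 mm black balls centred 82 mm from the axis.
- spoke_ball (a point): Centre of the black ball on the end of one spoke, 82 mm from the hub; at wheel angle 0 it lies on the press's -x side of the hub. The other four spokes follow every 72 degrees.
- module: Grey die-cast control module, 100 (x) x 122 (y) x 38 mm high, black connector at its +y end, 0.45 kg, standing in the tray between 8 mm lips. Origin: centre of its underside. The foot (60 mm disc, spring 32 N/mm) is 6.5 to 17.5 mm above its cover at wheel angle 0, set differently every time and not measured: feel it land. Over 160 N crushes the fresh joint.
- driver_red: Red-handled screwdriver lying on the bench; leave it alone. Origin: underside.
- driver_yellow: Yellow-handled screwdriver lying on the bench; leave it alone. Origin: underside.
- solvent: Square white plastic solvent bottle with a steel cap, 56 x 56 x 115 mm, standing; leave it alone. Origin: underside.
- multimeter: Yellow multimeter, 185 x 88 x 36 mm, lying; leave it alone. Origin: underside.
- board: Loose green circuit board, 160 x 110 mm, black connectors; leave it alone. Origin: underside.
- bezel: Black display bezel frame, 210 x 142 x 12 mm, lying flat; leave it alone. Origin: underside.
- impact: Dark green cordless impact driver with black battery, lying on its side, about 170 x 210 x 72 mm; leave it alone. Origin: underside.
Not all that is in view belongs to the job. There is more than one size of the module; the one meant has the size given above.

How it is judged:
On the way, in this order (a step that is already met when the one before it is completed fails the run):
1. the tray is fully home under the spindle (within 3 mm of its stop) (y of tray in the frame of press below 0.003 m), for 0.2 s.
2. the foot bears on the module in the tray (more than 20 N under the module) (contact force between module and tray above 20 N), for 0.1 s.
At the end, for the whole second after the job is handed in: The tray is within 3 mm of its stop, the module stands level in it (within 8 mm of its middle) and is clamped with 40 to 115 N between module and tray, the wheel is at rest (y of tray in the frame of press below 0.003 m and contact force between module and tray between 40 and 115 N and horizontal distance between module and tray below 0.008 m and angle between module's own z axis and vertical below 0.06 rad and velocity of joint wheel between -0.05 and 0.05 rad/s); the robot touches nothing.
It fails at once if the module is overloaded: more than 160 N between it and the tray (contact force between module and tray above 160 N).
It fails at once if the robot forces the press or tray with more than 40 N (contact force between any of the fingers, the arm and press above 40 N).
It fails at once if a bystander is moved by more than 20 mm (distance of any of driver_red, driver_yellow, solvent, multimeter, board, bezel, impact from where it was at the start of the episode above 0.02 m).
It also fails if it takes over 67 s, if anything falls off the work surface, if the arm or the gripper's body presses on something with over 40 N, if the wrist force passes 120 N, or if a joint passes its speed limit or range.

## Working session

There is one attempt and no reset: what is moved stays moved. The work goes in short steps, Python scripts to look and compute and a shell command to move; the robot and the scene stay as the last step left them, time stands still between calls to the robot, and variables do not carry over. Pictures are saved under pics/ and viewed, at most 10 in all, crops included, and the job is handed in when it is done.

```bash
mkdir -p pics; ls
python3 - <<'E'
from workcell import robot,cams
import cv2
print(robot.read_state())
for n in("side","top"):
    d=cams.get_image(n); cv2.imwrite(f"pics/{n}0.png",d["pixels"]); print(n,d["mtx"],d["dist"],-d["R"].T@d["t"])
E
```

```text
pics
{'clock': 0.0, 'q': array([ 1.07059196e+00,  2.77147070e-01, -2.79099592e-02,  1.26797768e+00,
       -3.07599339e-05,  1.46741642e+00]), 'dq': array([ 0.00082871,  0.00056492, -0.00114642, -0.00032495, -0.00124405,
        0.0010647 ]), 'effort': array([-4.06894114e-04, -4.45513129e+01,  2.95199811e+01,  1.65035221e-02,
       -9.64824176e-05,  6.40235513e-06]), 'tool_pos': array([0.24118507, 0.57573897, 0.23013725]), 'orientation': array([-0.61912285, -3.07933184,  0.00337081]), 'force': array([-0.2104286 ,  0.3656721 ,  0.03950037]), 'moment': array([-0.00249897, -0.05035942,  0.02022849]), 'gripper_force': 0.0, 'grip_width': 0.9975569000904452}
side [[453.4045135    0.         252.20326129]
 [  0.         453.4045135  191.49079834]
 [  0.           0.           1.        ]] [-0.13172322  0.          0.          0.          0.        ] [ 0.4699347  -1.12457712  1.16250408]
top [[409.71626974   0.         247.78699521]
 [  0.         409.71626974 193.43837975]
 [  0.           0.           1.        ]] [-0.00897245  0.          0.          0.          0.        ] [0.30751622 0.01964997 1.6989532 ]
```

View pics/top0.png

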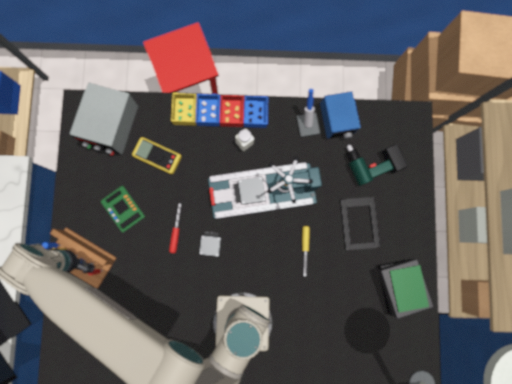

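View pics/side0.png

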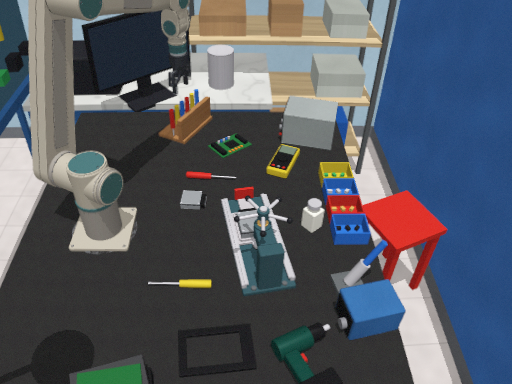

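The top view shows the press at about px (265,190). The red push plate is at its left end (211,195), so press +y is roughly world +y. The star wheel is near (290,182). I'll enlarge both views.

```bash
cat > h.py <<'E'
import numpy as np,cv2
from workcell import robot,cams
def ray(d,uv):
    p=cv2.undistortPoints(np.array([[uv]],float),d["mtx"],d["dist"])[0,0]
    R=np.array(d["R"]);return -R.T@d["t"],R.T@np.array([p[0],p[1],1.])
def onz(d,uv,z):
    c,r=ray(d,uv);return c+r*(z-c[2])/r[2]
def tri(d1,u1,d2,u2):
    c1,r1=ray(d1,u1);c2,r2=ray(d2,u2);r1/=np.linalg.norm(r1);r2/=np.linalg.norm(r2)
    s=np.linalg.lstsq(np.c_[r1,-r2],c2-c1,rcond=None)[0]
    a,b=c1+s[0]*r1,c2+s[1]*r2;return (a+b)/2,np.linalg.norm(a-b)
def proj(d,X):
    return cv2.projectPoints(np.array(X,float).reshape(-1,3),cv2.Rodrigues(np.array(d["R"]))[0],np.array(d["t"],float),d["mtx"],d["dist"])[0][:,0]
E
python3 - <<'E'
from h import *
t=cams.get_image("top");s=cams.get_image("side")
a=cv2.resize(t["pixels"][150:225,200:330],None,fx=6,fy=6,interpolation=3)
cv2.imwrite("pics/t1.png",a[:,:])
b=cv2.resize(s["pixels"][180:295,215:305],None,fx=5,fy=5,interpolation=3);cv2.imwrite("pics/s1.png",b)
for d,n,(x0,x1,y0,y1),z in((t,"top",(203,222,180,222),.075),(s,"side",(228,262,183,205),.05)):
    p=d["pixels"].astype(int);m=(p[...,2]>110)&(p[...,2]>2*p[...,1])&(p[...,2]>2*p[...,0])
    ys,xs=np.nonzero(m[y0:y1,x0:x1]);xs=xs+x0;ys=ys+y0
    r=cv2.minAreaRect(np.c_[xs,ys].astype(np.float32));print(n,len(xs),xs.mean(),ys.mean(),r,onz(d,(xs.mean(),ys.mean()),z))
E
```

```text
top 56 211.125 195.75 ((211.23800659179688, 196.03494262695312), (16.520462036132812, 3.3701746463775635), 82.40535736083984) [0.49952879 0.13980542 0.075     ]
side 200 243.635 192.18 ((243.9419708251953, 192.5068359375), (11.041497230529785, 19.278806686401367), 83.2901611328125) [0.49976628 0.13981691 0.05      ]
```

View pics/t1.png

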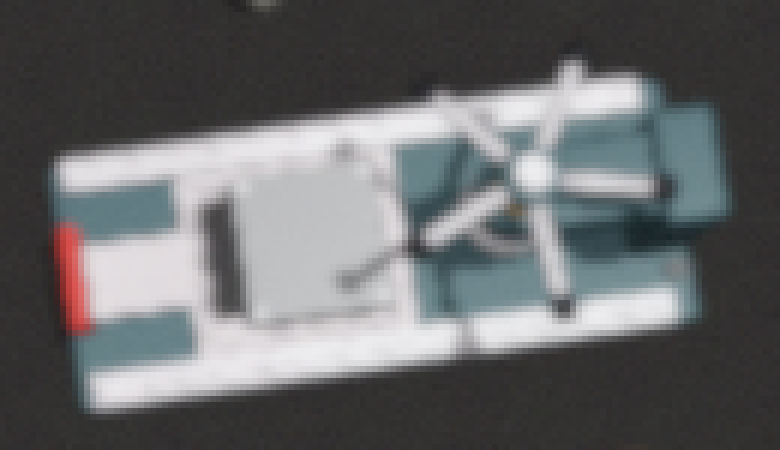

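View pics/s1.png

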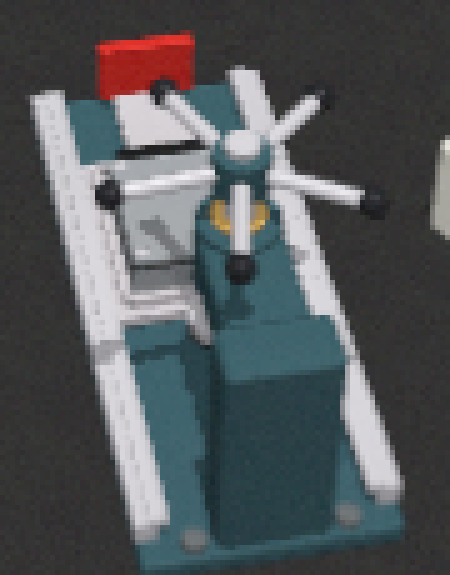

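The plate, hub and five balls are clear in both views: in the top crop the hub is at (533,172) and the balls at (415,243), (563,305), (662,187), (572,68), (437,97). Next I'll triangulate the hub and take the press yaw.

Run:
```python
from h import *
t=cams.get_image("top");s=cams.get_image("side")
T=lambda x,y:(200+(x+.5)/6-.5,150+(y+.5)/6-.5)
S=lambda x,y:(215+(x+.5)/5-.5,180+(y+.5)/5-.5)
print("hub",tri(t,T(533,172),s,S(243,143)), onz(t,T(533,172),.242))
for a,b in(((415,243),(163,92)),((563,305),(107,195)),((662,187),(240,268)),((572,68),(374,203)),((437,97),(323,97))):
    P,e=tri(t,T(*a),s,S(*b));print(P,e)
P=np.array([.4997,.1396]);H=onz(t,T(533,172),.242)[:2]
v=P-H;print(np.linalg.norm(v),np.degrees(np.arctan2(-v[0],v[1])))
for a,b in(((55,158),(640,75)),((90,408),(690,318))):
    d=onz(t,T(*a),.037)-onz(t,T(*b),.037);print(np.degrees(np.arctan2(-d[0],d[1])))
```

```text
hub (array([ 0.55173057, -0.14867943,  0.24040587]), np.float64(0.0003270007997362161)) [ 0.55162889 -0.14848759  0.242     ]
[ 0.50765446 -0.07999209  0.2196626 ] 0.0035980140464442006
[ 0.47253975 -0.1706638   0.21965783] 0.0033462876815723132
[ 0.54768406 -0.23028045  0.21922854] 0.0017783098701574201
[ 0.62561572 -0.17472228  0.2146338 ] 0.007339030646213683
[ 0.60187095 -0.0910437   0.22407572] 0.0051984832405608345
0.2927303680394394 10.218059271085579
9.965000190533697
10.199756937413706
```

Checks out: the hub is at (0.5517,-0.1486) with its top near z 0.24, the yaw is 10.1°, and the plate lies 0.29 m away along press +y. Going above the plate's outer side with the fingers shut.

```bash
cat >> h.py <<'E'
from scipy.spatial.transform import Rotation as Ro
H=np.array([.5517,-.1486]);YAW=np.radians(10.1);EX=np.array([np.cos(YAW),np.sin(YAW)]);EY=np.array([-EX[1],EX[0]])
def P(x,y): return H+x/1e3*EX+y/1e3*EY
def to(xyz,yaw=None):
    "shift (tool mm) and turn to a world TCP with tool y at yaw (rad), pointing down"
    s=robot.read_state();R=Ro.from_rotvec(s["orientation"])
    d=R.inv().apply(np.array(xyz)-s["tool_pos"])*1e3
    r=np.zeros(3)
    if yaw is not None:
        c,n=np.cos(yaw),np.sin(yaw);T=np.array([[-n,c,0],[c,n,0],[0,0,-1]]).T
        r=(R.inv()*Ro.from_matrix(T)).as_rotvec()
    print("shift",d.round(1),"turn",r.round(3));return d,r
def st():
    s=robot.read_state();p=s["tool_pos"];q=(p[:2]-H)
    print("t",s["clock"],"press xy",(q@EX*1e3).round(1),(q@EY*1e3).round(1),"z",p[2].round(4),"F",s["force"].round(1),"M",s["moment"].round(2),"Fpress",(s["force"][:2]@EX).round(1),(s["force"][:2]@EY).round(1))
E
python3 -m handwheel '[[[-43,-31,0,0,0,0.11,0],[-86,-62,0,0,0,0.22,0],[-129,-93,0,0,0,0.33,0],[-172,-124,0,0,0,0.44,0],[-215,-155,0,0,0,0.55,0]]]'
python3 -c "
from h import *
st();to([*P(0,325),.12],YAW)"
```

```text
clock: 0.92
tool_pos: [0.3806, 0.349, 0.2315]
orientation: [1.437, 2.793, 0.001]
force: [-0.0, -0.1, -0.3]
grip_width: 0.004
gripper_force: 0.0
t 0.925 press xy -81.2 519.8 z 0.2315 F [-0.  -0.1 -0.3] M [-0.05  0.01  0.03] Fpress -0.0 -0.1
shift [-210.8  -10.6  111.5] turn [ 0.001 -0.     0.444]
```

```bash
python3 -m handwheel '[[[-50,-3,20,0,0,0.11,0],[-100,-6,40,0,0,0.22,0],[-150,-8,70,0,0,0.33,0],[-200,-11,95,0,0,0.444,0],[-211,-11,112,0,0,0.444,0]]]'
python3 -m handwheel '[[[0,0,40,0,0,0,0],[0,0,75,0,0,0,0],[0,0,75,0,0,0,0]]]'
python3 - <<'E'
from h import *
st();to([*P(0,310),.045],YAW)
cv2.imwrite("pics/w1.png",cams.get_image("wrist")["pixels"]);print(robot.read_state()["q"].round(2))
E
```

```text
clock: 1.55
tool_pos: [0.4953, 0.1705, 0.1182]
orientation: [-2.017, -2.408, 0.001]
force: [-0.6, 0.1, -0.7]
grip_width: -0.001
gripper_force: 0.0
clock: 1.92
tool_pos: [0.4909, 0.1726, 0.0418]
orientation: [-2.008, -2.41, 0.008]
force: [-0.2, -0.2, 0.5]
grip_width: -0.004
gripper_force: 0.0
t 1.925 press xy -3.5 326.9 z 0.0418 F [-0.2 -0.2  0.5] M [ 0.06 -0.04  0.01] Fpress -0.2 -0.1
shift [-16.9   3.4  -3.3] turn [-0.007 -0.     0.005]
[ 0.21  0.27 -0.47  0.83  0.    1.6 ]
```

View pics/w1.png

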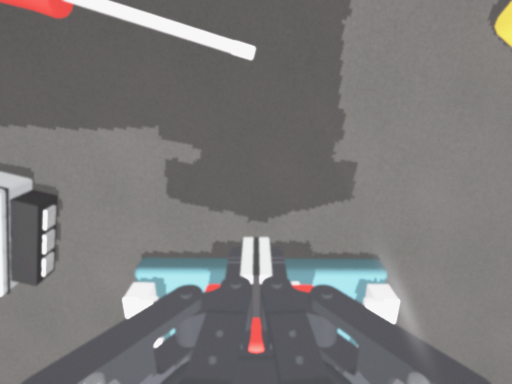

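The wrist view shows the closed fingers (255,240) just outside the red plate, centred between the rails. Time to push.

```bash
python3 -m handwheel '[[[-10,3,0,0,0,0,0],[-20,3,0,0,0,0,0],[-32,3,0,0,0,0,0],[-44,3,0,0,0,0,0],[-56,3,0,0,0,0,0]]]' | grep -E "clock|force"
python3 -c "from h import *;st()"
python3 -m handwheel '[[[-12,0,0,0,0,0,0],[-24,0,0,0,0,0,0],[-36,0,0,0,0,0,0],[-48,0,0,0,0,0,0],[-60,0,0,0,0,0,0]]]' | grep -E "clock|force"
python3 -c "from h import *;st()"
python3 -m handwheel '[[[-8,0,0,0,0,0,0],[-14,0,0,0,0,0,0],[-20,0,0,0,0,0,0],[-26,0,0,0,0,0,0],[-28,0,0,0,0,0,0]]]' | grep -E "clock|force"
python3 -c "from h import *;st()"
```

```text
clock: 2.6
force: [0.3, 3.4, 1.5]
gripper_force: 1.5
t 2.6 press xy 3.5 269.6 z 0.0448 F [0.3 3.4 1.5] M [ 0.66 -0.18 -0.01] Fpress 0.9 3.3
clock: 3.22
force: [0.5, 2.9, 0.4]
gripper_force: 1.5
t 3.225 press xy 3.1 209.7 z 0.0442 F [0.5 2.9 0.4] M [ 0.65 -0.19  0.02] Fpress 1.0 2.8
clock: 3.85
force: [0.6, 2.9, 0.9]
gripper_force: 1.3
t 3.85 press xy 3.1 182.1 z 0.0442 F [0.6 2.9 0.9] M [ 0.51 -0.04 -0.02] Fpress 1.1 2.8
```

```bash
python3 -m handwheel '[[[-3,0,0,0,0,0,0],[-6,0,0,0,0,0,0],[-8,0,0,0,0,0,0],[-9,0,0,0,0,0,0],[-10,0,0,0,0,0,0]]]' | grep -E "clock|force"
python3 -c "from h import *;st()"
python3 -m handwheel '[[[-1,0,0,0,0,0,0],[-2,0,0,0,0,0,0],[-2,0,0,0,0,0,0]]]' | grep -E "clock|force"
python3 -c "from h import *;st()"
```

```text
clock: 4.47
force: [-0.6, 3.2, -0.0]
gripper_force: 1.3
t 4.475 press xy 3.1 172.4 z 0.0442 F [-0.6  3.2 -0. ] M [ 0.51  0.07 -0.01] Fpress -0.1 3.3
clock: 4.85
force: [-0.8, 1.8, 0.3]
gripper_force: 1.0
t 4.85 press xy 3.1 170.3 z 0.0442 F [-0.8  1.8  0.3] M [0.38 0.11 0.  ] Fpress -0.5 2.0
```

Not at the stop yet. I'll advance in small steps until the force rises.

```bash
for i in 1 2 ; do python3 -m handwheel '[[[-1,0,0,0,0,0,0],[-2,0,0,0,0,0,0],[-2,0,0,0,0,0,0]]]' >/dev/null; python3 -c "from h import *;st()"; done
python3 -m handwheel '[[[-1,0,0,0,0,0,0],[-1,0,0,0,0,0,0]]]' >/dev/null; python3 -c "from h import *;st()"
```

```text
t 5.225 press xy 3.2 168.3 z 0.0442 F [-0.6  2.  -0.6] M [ 0.33  0.32 -0.02] Fpress -0.3 2.1
t 5.6 press xy 3.1 166.3 z 0.0442 F [-1.4  1.6 -0.1] M [ 0.35  0.34 -0.05] Fpress -1.1 1.9
t 5.85 press xy 3.2 166.0 z 0.0442 F [-2.3  5.2  0.6] M [ 0.84  0.39 -0.02] Fpress -1.3 5.5
```

```bash
for i in 1 2 ; do python3 -m handwheel '[[[-1,0,0,0,0,0,0],[-1,0,0,0,0,0,0]]]' >/dev/null; python3 -c "from h import *;st()"; done
```

```text
t 6.1 press xy 3.2 166.0 z 0.0443 F [-2.5  7.8  1.8] M [ 1.45  0.53 -0.04] Fpress -1.1 8.1
t 6.35 press xy 3.2 166.0 z 0.0442 F [-3.7 10.2  1.8] M [1.9  0.5  0.01] Fpress -1.9 10.7
```

The tray is home: a firm stop at press y 166, with the force rising to 11 N. Next I back off, rise above the wheel and unwind the wrist counter-clockwise so it can follow the wheel.

```bash
python3 -m handwheel '[[[8,0,0,0,0,0,0],[18,0,-20,0,0,0,0],[20,0,-70,0,0,-0.17,0],[20,0,-130,0,0,-0.34,0],[20,0,-190,0,0,-0.5,0]]]' >/dev/null
python3 -m handwheel '[[[0,0,-30,0,0,-0.17,0],[0,0,-60,0,0,-0.35,0],[0,0,-65,0,0,-0.52,0],[0,0,-65,0,0,-0.7,0],[0,0,-65,0,0,-0.87,0]]]' >/dev/null
python3 -c "
from h import *
st();print(robot.read_state()['q'].round(2));a=np.radians(225);to([*(H+.058*np.array([np.cos(a),np.sin(a)])),.30],a)"
```

```text
t 7.6 press xy 4.2 182.3 z 0.3001 F [ 0.5 -0.9 -0.9] M [-0.04 -0.04  0.02] Fpress 0.3 -0.9
[-0.06  0.07 -0.13  1.37 -0.   -0.05]
shift [   9.8 -221.4    0.7] turn [-5.000e-03 -2.000e-03 -2.372e+00]
```

```bash
python3 -m handwheel '[[[2,-45,0,0,0,-0.17,0],[4,-90,0,0,0,-0.35,0],[6,-135,0,0,0,-0.52,0],[8,-180,0,0,0,-0.7,0],[10,-221,0,0,0,-0.87,0]]]' >/dev/null
python3 -m handwheel '[[[0,0,0,0,0,-0.17,0],[0,0,0,0,0,-0.35,0],[0,0,0,0,0,-0.52,0],[0,0,0,0,0,-0.7,0],[0,0,0,0,0,-0.87,0]]]' >/dev/null
python3 -m handwheel '[[[0,0,0,0,0,-0.17,0],[0,0,0,0,0,-0.35,0],[0,0,0,0,0,-0.52,0],[0,0,0,0,0,-0.63,0],[0,0,0,0,0,-0.63,0]]]' >/dev/null
python3 - <<'E'
from h import *
st();print(robot.read_state()['q'].round(2));a=np.radians(225);to([*(H+.058*np.array([np.cos(a),np.sin(a)])),.30],a)
d=cams.get_image("wrist");im=d["pixels"].copy()
p=lambda r,deg,z:proj(d,[*(H+r*np.array([np.cos(np.radians(deg)),np.sin(np.radians(deg))])),z])[0]
for k in range(5):
    x=p(.082,195+72*k,.22);cv2.circle(im,tuple(int(v) for v in x),4,(0,0,255),1);print(195+72*k,x.round())
x=p(0,0,.242);cv2.circle(im,tuple(int(v) for v in x),4,(0,255,0),1);print(x)
x=p(.058,225,.205);cv2.circle(im,tuple(int(v) for v in x),4,(255,0,0),2)
cv2.imwrite("pics/w2.png",im)
E
```

```text
t 9.475 press xy -49.5 -32.3 z 0.2997 F [0.8 0.  0.2] M [-0.02  0.04  0.06] Fpress 0.8 -0.1
[-0.47  0.1  -0.1   1.37 -0.   -2.82]
shift [ 1.8 -1.1 -0.2] turn [ 0.001 -0.002 -0.009]
195 [271. 243.]
267 [258. 128.]
339 [127. 101.]
411 [ 84. 209.]
483 [172. 282.]
[175.68191171 208.42142069]
```

View pics/w2.png

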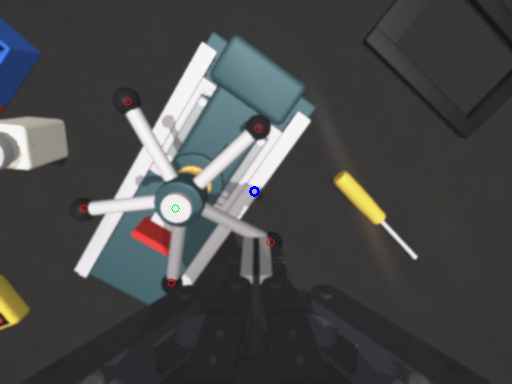

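The predicted ball and hub positions land on the real ones: balls at (271,243), (258,128) and so on, hub at (176,208). The insertion gap (254,191) is free, so down to z 0.205.

```bash
cat >> h.py <<'E'
def w():
    s=robot.read_state();p=s["tool_pos"];q=p[:2]-H;f=s["force"]
    tq=q[0]*f[1]-q[1]*f[0]+s["moment"][2]
    print("t %.2f ang %.1f r %.1f z %.1f torque %.3f F"%(s["clock"],np.degrees(np.arctan2(q[1],q[0]))%360,np.hypot(*q)*1e3,p[2]*1e3,tq),f.round(1),"Mz %.2f"%s["moment"][2],"|Fh| %.1f"%np.hypot(*f[:2]),"q6 %.2f"%s["q"][5])
E
python3 -m handwheel '[[[1,-1,30,0,0,0,0],[2,-1,60,0,0,0,0],[2,-1,85,0,0,0,0],[2,-1,95,0,0,0,0],[2,-1,95,0,0,0,0]]]' >/dev/null
python3 -c "from h import *;w()"
python3 -m handwheel '[[[-3.5,-0.1,0,0,0,0.06,0],[-6.9,-0.4,0,0,0,0.12,0],[-10.4,-0.9,0,0,0,0.18,0],[-13.8,-1.7,0,0,0,0.24,0],[-17.1,-2.6,0,0,0,0.3,0]]]' >/dev/null
python3 -c "from h import *;w()"
python3 -m handwheel '[[[-3.5,-0.1,0.3,0,0,0.06,0],[-6.9,-0.4,0.6,0,0,0.12,0],[-10.4,-0.9,0.9,0,0,0.18,0],[-13.8,-1.7,1.1,0,0,0.24,0],[-17.1,-2.6,1.4,0,0,0.3,0]]]' >/dev/null
python3 -c "from h import *;w()"
```

```text
t 10.15 ang 224.2 r 57.9 z 204.0 torque -0.032 F [ 0.1  0.4 -0.6] Mz -0.02 |Fh| 0.4 q6 -2.82
t 10.78 ang 212.2 r 58.0 z 206.8 torque 0.485 F [  1.1 -10.5  -3.6] Mz -0.06 |Fh| 10.5 q6 -2.50
t 11.40 ang 194.9 r 57.7 z 205.2 torque 0.559 F [ -0.7 -10.7  -1.8] Mz -0.02 |Fh| 10.7 q6 -2.18
```

The wheel is engaged and running free at about 0.56 N m. Carrying on round.

```bash
for i in 1 2 3; do python3 -m handwheel '[[[-3.5,-0.1,0.3,0,0,0.06,0],[-6.9,-0.4,0.6,0,0,0.12,0],[-10.4,-0.9,0.9,0,0,0.18,0],[-13.8,-1.7,1.1,0,0,0.24,0],[-17.1,-2.6,1.4,0,0,0.3,0]]]' >/dev/null
python3 -c "from h import *;w()"; done
```

```text
t 12.03 ang 177.0 r 57.3 z 203.6 torque 0.548 F [ -4.4 -10.4   0.7] Mz -0.06 |Fh| 11.3 q6 -1.85
t 12.65 ang 159.3 r 57.0 z 202.0 torque 0.512 F [-4.3 -9.1  1. ] Mz -0.06 |Fh| 10.0 q6 -1.52
t 13.28 ang 141.7 r 56.9 z 200.5 torque 0.490 F [-7.  -6.9  4.1] Mz -0.07 |Fh| 9.8 q6 -1.18
```

```bash
for i in 1 2 3 4; do python3 -m handwheel '[[[-1.7,0,0.1,0,0,0.03,0],[-3.5,-0.1,0.3,0,0,0.06,0],[-5.2,-0.2,0.4,0,0,0.09,0],[-6.9,-0.4,0.6,0,0,0.12,0],[-8.7,-0.7,0.7,0,0,0.15,0]]]' >/dev/null
python3 -c "from h import *;w()"; done
```

```text
t 13.90 ang 133.1 r 57.6 z 199.4 torque 0.536 F [-7.7 -5.5  2. ] Mz -0.00 |Fh| 9.4 q6 -1.02
t 14.53 ang 124.5 r 57.9 z 198.4 torque 0.508 F [-9.1 -4.6  2.5] Mz -0.08 |Fh| 10.2 q6 -0.86
t 15.15 ang 116.0 r 58.2 z 197.5 torque 0.502 F [-9.7 -3.9  2.6] Mz -0.11 |Fh| 10.5 q6 -0.70
t 15.78 ang 107.5 r 58.4 z 196.6 torque 0.514 F [-9.5 -1.7  2.8] Mz -0.04 |Fh| 9.6 q6 -0.54
```

```bash
for i in 1 2 3 4; do python3 -m handwheel '[[[-1.7,0,0.1,0,0,0.03,0],[-3.5,-0.1,0.3,0,0,0.06,0],[-5.2,-0.2,0.4,0,0,0.09,0],[-6.9,-0.4,0.6,0,0,0.12,0],[-8.7,-0.7,0.7,0,0,0.15,0]]]' >/dev/null
python3 -c "from h import *;w()"; done
```

```text
t 16.40 ang 99.0 r 58.5 z 195.7 torque 0.528 F [-9.8 -0.6  3.1] Mz -0.04 |Fh| 9.8 q6 -0.38
t 17.02 ang 90.5 r 58.5 z 195.0 torque 0.586 F [-10.4   2.3   2.7] Mz -0.02 |Fh| 10.6 q6 -0.22
t 17.65 ang 81.9 r 58.6 z 194.2 torque 0.505 F [-9.3  3.9  2.4] Mz -0.06 |Fh| 10.0 q6 -0.07
t 18.27 ang 73.3 r 58.7 z 193.6 torque 0.547 F [-8.2  4.9  3. ] Mz 0.00 |Fh| 9.6 q6 0.08
```

```bash
for i in 1 2 3; do python3 -m handwheel '[[[-1.7,0,0.1,0,0,0.03,0],[-3.5,-0.1,0.3,0,0,0.06,0],[-5.2,-0.2,0.4,0,0,0.09,0],[-6.9,-0.4,0.6,0,0,0.12,0],[-8.7,-0.7,0.7,0,0,0.15,0]]]' >/dev/null
python3 -c "from h import *;w()"; done
```

```text
t 18.90 ang 64.7 r 58.8 z 192.9 torque 0.466 F [-6.4  5.2  3.1] Mz -0.00 |Fh| 8.2 q6 0.23
t 19.52 ang 56.1 r 58.9 z 192.2 torque 0.452 F [-6.6  6.5  1.6] Mz -0.08 |Fh| 9.2 q6 0.37
t 20.15 ang 47.5 r 59.0 z 191.5 torque 0.486 F [-5.2  7.8  1.8] Mz -0.05 |Fh| 9.3 q6 0.51
```

```bash
for i in 1 2 3; do python3 -m handwheel '[[[-1.7,0,0.1,0,0,0.03,0],[-3.5,-0.1,0.3,0,0,0.06,0],[-5.2,-0.2,0.4,0,0,0.09,0],[-6.9,-0.4,0.6,0,0,0.12,0],[-8.7,-0.7,0.7,0,0,0.15,0]]]' >/dev/null
python3 -c "from h import *;w()"; done
```

```text
t 20.77 ang 38.9 r 59.1 z 190.9 torque 0.536 F [-4.2  9.5  1.3] Mz -0.06 |Fh| 10.4 q6 0.66
t 21.40 ang 30.3 r 59.3 z 190.2 torque 0.471 F [-1.1  9.9 -0.2] Mz -0.07 |Fh| 10.0 q6 0.80
t 22.02 ang 21.7 r 59.5 z 189.6 torque 0.514 F [-0.5 10.  -1.2] Mz -0.05 |Fh| 10.0 q6 0.94
```

```bash
for i in 1 2 3; do python3 -m handwheel '[[[-1.7,0,0.1,0,0,0.03,0],[-3.5,-0.1,0.3,0,0,0.06,0],[-5.2,-0.2,0.4,0,0,0.09,0],[-6.9,-0.4,0.6,0,0,0.12,0],[-8.7,-0.7,0.7,0,0,0.15,0]]]' >/dev/null
python3 -c "from h import *;w()"; done
```

```text
t 22.65 ang 13.1 r 59.6 z 188.9 torque 0.536 F [ 1.  10.3 -1.4] Mz -0.05 |Fh| 10.3 q6 1.07
t 23.27 ang 4.6 r 59.8 z 188.3 torque 0.529 F [ 3.  9. -3.] Mz 0.01 |Fh| 9.5 q6 1.21
t 23.90 ang 356.7 r 60.0 z 187.7 torque 0.746 F [ 5.1 12.4 -3.3] Mz -0.01 |Fh| 13.4 q6 1.35
```

The foot has landed. One more half-step at a time.

```bash
for i in 1 2; do python3 -m handwheel '[[[-1.2,0,0.1,0,0,0.02,0],[-2.3,0,0.2,0,0,0.04,0],[-3.5,-0.1,0.3,0,0,0.06,0],[-4.6,-0.2,0.4,0,0,0.08,0],[-5.8,-0.3,0.5,0,0,0.1,0]]]' >/dev/null
python3 -c "from h import *;w()"; done
```

```text
t 24.52 ang 351.5 r 60.2 z 187.3 torque 0.747 F [ 5.6 11.8 -3.2] Mz -0.01 |Fh| 13.1 q6 1.44
t 25.15 ang 346.2 r 60.4 z 186.9 torque 0.772 F [ 7.  11.9 -4.9] Mz -0.02 |Fh| 13.8 q6 1.53
```

```bash
for i in 1 2; do python3 -m handwheel '[[[-1.2,0,0.1,0,0,0.02,0],[-2.3,0,0.2,0,0,0.04,0],[-3.5,-0.1,0.3,0,0,0.06,0],[-4.6,-0.2,0.4,0,0,0.08,0],[-4.6,-0.2,0.4,0,0,0.08,0]]]' >/dev/null
python3 -c "from h import *;w()"; done
```

```text
t 25.77 ang 342.0 r 60.5 z 186.6 torque 0.786 F [ 8.9 12.2 -3.5] Mz -0.08 |Fh| 15.1 q6 1.60
t 26.40 ang 337.9 r 60.7 z 186.3 torque 0.855 F [10.1 12.7 -4.6] Mz -0.09 |Fh| 16.2 q6 1.67
```

The wheel has clearly stiffened: 16 N at 60 mm, about 70 N of clamp by both torque and angle. Back off and lift clear.

```bash
python3 -m handwheel '[[[5,0,0,0,0,0,0],[12,0,0,0,0,0,0],[15,0,0,0,0,0,0],[15,0,-30,0,0,0,0],[15,0,-70,0,0,0,0]]]' >/dev/null
python3 -m handwheel '[[[0,0,-40,0,0,0,0],[0,0,-80,0,0,0,0],[0,0,-120,0,0,0,0],[0,0,-120,0,0,0,0],[0,0,-120,0,0,0,0]]]' >/dev/null
python3 - <<'E'
from h import *
w()
b=cv2.resize(cams.get_image("side")["pixels"][170:300,210:330],None,fx=4,fy=4,interpolation=3);cv2.imwrite("pics/s2.png",b)
E
```

```text
t 27.65 ang 345.8 r 60.1 z 374.8 torque -0.036 F [-0.6 -0.7 -0.8] Mz 0.02 |Fh| 0.9 q6 1.70
```

View pics/s2.png

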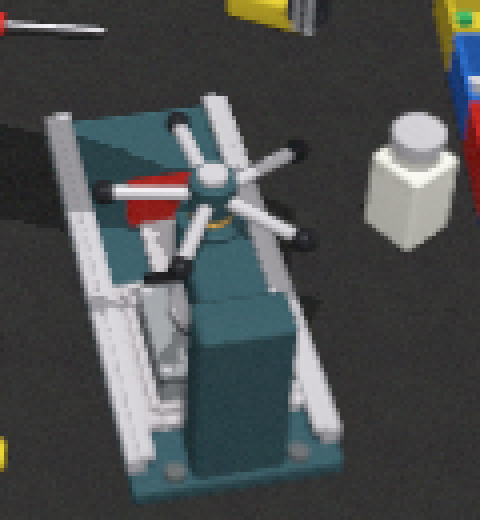

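The crop shows the wheel sunk to the head, with the hub at (212,175). The tray and module are home under the foot, and the robot is clear of everything. Handing in.

```bash
python3 -c "
from workcell import robot
print(robot.sign_off())"
```

```text
the job is handed in; nothing more can be done
None
```

I pushed the tray fully home, wound the press down until the wheel clearly stiffened (about 70 N clamp, estimated from wheel torque and angle), left the module clamped and handed the job in; the hand-in returned no verdict.

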